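# Find the hand press that binds and set the oil bottle by it

## Task

One of the two bench hand presses has begun to bind: push a handle down to its bottom stop and let it go, and so find the press whose handle drags and does not spring back up. Leave that handle down, as it is oiled with its ram out, and then stand the oil bottle upright on the bench right beside the base of that press. Leave the mallet, the strap punch and the bin of rivets where they are.

Things in the scene. Friction and masses are not known exactly. Their poses are not given: they have to be found in the camera images.
- press_a: one of two identical-looking bench hand presses, bolted down: green cast C-frame, base plate 200 mm (its x) by 110 mm (its y), 18 mm thick; column and arm 46 mm wide, 236 mm high. Origin: centre of the base's underside, on the bench. Handle projects from the front, towards its own -x; z up. Handle pivot, along y, at (-30, 0, 220) mm. Either press may be the left one; which one binds is not known
- press_b: one of two identical-looking bench hand presses, bolted down: green cast C-frame, base plate 200 mm (its x) by 110 mm (its y), 18 mm thick; column and arm 46 mm wide, 236 mm high. Origin: centre of the base's underside, on the bench. Handle projects from the front, towards its own -x; z up. Handle pivot, along y, at (-30, 0, 220) mm. Either press may be the left one; which one binds is not known
- handle_a (a joint): handle of press_a: 0 = raised on its top stop (30 deg above level), grows as it is pushed down, 0.90 rad = bottom stop. It has a return spring. Running freely, it goes down with 2 to 6 N at the ball and, let go, springs back up by itself within a second; binding, it drags, needing 9 to 15 N (brief peaks to 20 N) to keep it moving, and stays where it is let go
- handle_b (a joint): handle of press_b: 0 = raised on its top stop (30 deg above level), grows as it is pushed down, 0.90 rad = bottom stop. It has a return spring. Running freely, it goes down with 2 to 6 N at the ball and, let go, springs back up by itself within a second; binding, it drags, needing 9 to 15 N (brief peaks to 20 N) to keep it moving, and stays where it is let go
- ball_a (a point): centre of the black ball knob, 36 mm across, on the end of the handle of press_a (a 12 mm steel rod); 200 mm from the pivot, 320 mm above the bench when raised and 146 mm when down. The rod joins the ball on the side of the pivot; its sides and top are clear
- ball_b (a point): centre of the black ball knob, 36 mm across, on the end of the handle of press_b (a 12 mm steel rod); 200 mm from the pivot, 320 mm above the bench when raised and 146 mm when down. The rod joins the ball on the side of the pivot; its sides and top are clear
- oil_bottle: small oil bottle standing on the bench in front of and between the presses: white plastic body 42 mm across and 62 mm high, then a shoulder, a black cap 19 mm across and a thin steel spout, 106 mm high in all, 0.08 to 0.15 kg. Origin: centre of its underside; z up
- mallet: bystander: wooden mallet lying on the bench, left front; pale barrel head 72 mm thick and 100 mm long, dark handle, 290 mm long in all, origin at the bench near its middle, head towards its own +x
- strap_punch: bystander: black steel strap-end punch lying on the bench, right front, 180 mm long (along its x), 46 mm wide, 22 mm high, origin under its middle
- rivet_bin: bystander: open blue bin with brass rivets, 100 by 100 mm, 45 mm high, between the presses towards the back, origin under its centre
Not all that is in view belongs to the job. Of the things that look like the oil_bottle, the middle-sized one is meant.

How it is judged (in metres and radians):
On the way:
1. a handle that has been pushed down to its bottom stop stays down with nothing touching its press, the oil bottle not yet carried off (distance of oil_bottle from where it was at the start of the episode below 0.04 m and ((value of joint handle_a above 0.8 rad and contact force between anything else and press_a below 0.3 N) or (value of joint handle_b above 0.8 rad and contact force between anything else and press_b below 0.3 N))), for 0.5 s.
At the end, for the whole second after the job is handed in: the handle of the press that binds stays down (above 0.7 rad) and the other handle is up (below 0.12 rad); the oil bottle stands upright and still on the bench, not on the base plate, its centre within 75 mm of the edge of the base of the press whose handle is down, on any side (height (world z) of oil_bottle below 0.008 m and angle between oil_bottle's own z axis and vertical below 0.1 rad and linear speed of oil_bottle below 0.02 m/s and ((x of oil_bottle in the frame of press_a between -0.175 and 0.175 m and y of oil_bottle in the frame of press_a between -0.13 and 0.13 m and value of joint handle_a above 0.7 rad and value of joint handle_b below 0.12 rad) or (x of oil_bottle in the frame of press_b between -0.175 and 0.175 m and y of oil_bottle in the frame of press_b between -0.13 and 0.13 m and value of joint handle_b above 0.7 rad and value of joint handle_a below 0.12 rad))); the robot touches nothing.
It fails at once if the mallet is shoved or knocked away (more than 40 mm) (distance of mallet from where it was at the start of the episode above 0.04 m).
It fails at once if the strap punch is shoved or knocked away (more than 40 mm) (distance of strap_punch from where it was at the start of the episode above 0.04 m).
It fails at once if the bin of rivets is shoved or knocked away (more than 40 mm) (distance of rivet_bin from where it was at the start of the episode above 0.04 m).
It fails at once if the oil bottle is tipped over (angle between oil_bottle's own z axis and vertical above 0.8 rad).
It also fails if it takes over 72 s, if anything falls off the work surface, if the arm or the gripper's body presses on something with over 40 N, if the wrist force passes 120 N, or if a joint passes its speed limit or range.

## Robot

A 6-joint arm with a two-finger parallel gripper is mounted at the origin on the work surface. World frame = base frame: x ahead of the robot, y to its left, z up, the work surface at z = 0. Lengths are in m, angles in degrees, forces in N, time in s.
With the tool pointing down it reaches from about 0.4 to 0.825 m from the base axis. Payload 7 kg.
Tool frame: the origin (TCP) lies midway between the tips of the shut fingers; the grasp point (between the pads) lies 19 mm behind it (hold_point_z is the distance from the TCP to the grasp point, in m); z points along the fingers, y is the line along which they close (so a half turn about z gives the same grasp; the last joint's range is limited). The gripper opens to 88 mm and grips with 3 to 60 N. Pads are 19 mm wide; open, the fingers measure 130 mm over their backs; the gripper's body (78 mm by 193 mm) begins 47 mm behind the grasp point.
Start: joints at [91.106, 20.546, 0.682, 0, -70.136, -16.507], TCP at [0.179, 0.651, 0.227] pointing down, gripper open.
Joint ranges: [-176.03, 176.03], [-82.01, 121.73], [-58.28, 71.71], [-173.87, 95.51], [-174.79, -0.11], [-173.66, 173.66]. Speed limits (degrees/s): [136.94, 136.94, 172.46, 180, 180, 180].

## Interface

Orientations are given as [roll, pitch, yaw] about the fixed x, y, z axes, in that order (R = Rz(yaw) Ry(pitch) Rx(roll)).
In Python, from plant import get_state, capture, close_job, hold_point_z gives the robot as it stands.
- The arm moves only by the shell command python3 -m inch 'ROWS' [FORCE]. ROWS is text: rows parted by semicolons, each of 5 numbers parted by spaces: the shift along the tool's x, y, z normalised to -1 to 1, where 1 is 0.15 m, then the turn about the tool's z normalised to -1 to 1, where 1 is 360 degrees, then the opening, from 0 (shut) to 1 (fully open). In form: tx ty tz spin grip; .... A call has exactly 8 rows; each row shifts and turns the commanded pose from where the row before left it, along the tool's axes as they then stand; what a row does not reach is not made up. A row lasts 1/8 s, in which the tool goes at most 62.5 mm and 10.7 degrees, less where a joint would pass 70% of its speed; a pose out of reach is approached as far as the arm can. A call with a number of a shift or a turn outside -1 to 1 is refused whole. A call with a gripper value outside its range is refused whole. The fingers move at their own pace and stop on an object; FORCE is the grip in N (left out, the last holds). Time passes only in rows, so rows that do not move let the fingers close, or fill a call up. It gives the time, the measured TCP pose, the force, the opening and the grip force at its end, in the units of the state.
- get_state(): the state, without advancing time (a new reading comes with each control period).
- capture(name): name is "side" or "top"; returns a dict with "color" (384x512x3 uint8, blue, green, red), "mtx" (3x3 intrinsics, pixels), "R" (3x3) and "t" (3): a world point X has camera coordinates R X + t. Camera axes: x right, y down, z forward; pixel columns grow to the right and rows downward; lengths in m; the calibration is good to about 2 mm. A picture is of the moment at which its call begins. There is no depth.
- close_job(): hands the job in; it is judged then, once.
The state is a dict: "time_s": time; "joints": joint angles; "qd": joint speeds; "joint_torque": joint torques, N m; "tcp_pos": TCP position; "eef_rot": TCP orientation; "contact_force": force on the tool from outside, world axes, zero at the start; "moment": the same for the moment, N m; "gripper_width": finger opening in m; "gripper_force": force on a finger pad.
Only numpy, scipy, OpenCV 4.12 (cv2) and the standard library are available. Lean on these libraries where they do the work, as an engineer would, in place of code of your own. Each camera call takes 0.05 s, during which the arm holds its last target. There are 200 camera calls.

## Working session

There is one attempt and no reset: what is moved stays moved. The work goes in short steps, Python scripts to look and compute and a shell command to move; the robot and the scene stay as the last step left them, time stands still between calls to the robot, and variables do not carry over. Pictures are saved under pics/ and viewed, at most 10 in all, crops included, and the job is handed in when it is done.

```bash
ls; mkdir -p pics; python3 - <<'E'
from plant import *
import cv2,numpy as np
s=get_state();print({k:np.round(v,3).tolist() for k,v in s.items()},hold_point_z)
for n in("side","top"):
    c=capture(n);cv2.imwrite(f"pics/{n}0.png",c["color"]);np.savez(f"{n}0.npz",**c)
    print(n,c["mtx"].tolist(),np.round(-c["R"].T@c["t"],3),np.round(c["R"],3).tolist())
E
```

```text
pics
{'time_s': 0.0, 'joints': [91.106, 20.591, 0.631, -0.02, -70.133, -16.507], 'qd': [0.079, -0.056, -0.091, 0.009, -0.017, -0.062], 'joint_torque': [-0.001, -58.271, 29.306, 6.998, 0.007, -0.0], 'tcp_pos': [0.179, 0.65, 0.226], 'eef_rot': [179.905, -0.008, -15.408], 'contact_force': [0.26, 0.431, 0.247], 'moment': [0.014, -0.019, 0.018], 'gripper_force': 0.0, 'gripper_width': 0.087} 0.0188
side [[456.8414958760403, 0.0, 259.99037818018513], [0.0, 456.8414958760403, 188.17065262499443], [0.0, 0.0, 1.0]] [ 0.46  -1.019  0.785] [[0.995, -0.099, -0.005], [-0.055, -0.514, -0.856], [0.083, 0.852, -0.517]]
top [[364.71419811888654, 0.0, 262.8516008146978], [0.0, 364.71419811888654, 189.42422540461988], [0.0, 0.0, 1.0]] [ 0.473 -0.031  1.255] [[-0.018, -1.0, -0.018], [-0.996, 0.019, -0.086], [0.087, 0.016, -0.996]]
```

View pics/side0.png

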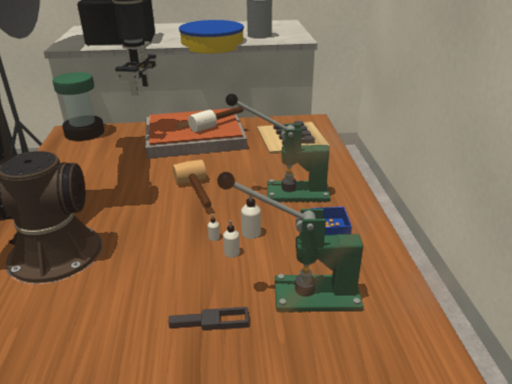

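View pics/top0.png

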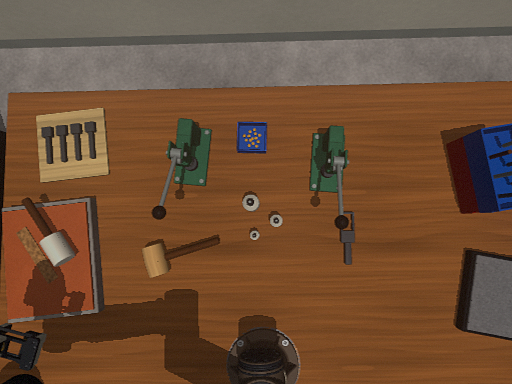

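Both views are clear. Bottle look-alikes, as side / top pixels: small (213,230) / (254,235), middle (231,241) / (276,220), large (251,218) / (251,202). The middle one is my choice. In the top view the balls are at (159,212) and (341,222). I'll check the choice in a close crop and measure.

```bash
cat > h.py <<'E'
import numpy as np,cv2
def ray(c,p):
    d=c["R"].T@np.linalg.inv(c["mtx"])@np.array([p[0],p[1],1.]);return -c["R"].T@c["t"],d
def on(c,p,z):
    o,d=ray(c,p);return o+d*(z-o[2])/d[2]
def tri(c1,p1,c2,p2):
    o1,d1=ray(c1,p1);o2,d2=ray(c2,p2)
    s=np.linalg.lstsq(np.c_[d1,-d2],o2-o1,rcond=None)[0]
    a,b=o1+d1*s[0],o2+d2*s[1];return (a+b)/2,np.linalg.norm(a-b)
def proj(c,X):
    q=c["mtx"]@(c["R"]@np.array(X)+c["t"]);return q[:2]/q[2]
E
python3 - <<'E'
from h import *
T=dict(np.load("top0.npz"));S=dict(np.load("side0.npz"))
def blob(c,m,box):
    x0,y0,x1,y1=box;m=m[y0:y1,x0:x1].astype(np.uint8)
    n,l,st,ce=cv2.connectedComponentsWithStats(m);i=1+st[1:,4].argmax();return ce[i]+[x0,y0],st[i,2:].tolist()
tv=T["color"].max(2);sv=S["color"].max(2)
B={}
for n,tb,sb in(("L",(148,200,172,224),(222,90,242,110)),("R",(330,212,352,230),(216,170,236,191))):
    k=cv2.getStructuringElement(cv2.MORPH_ELLIPSE,(7,7))
    tp=blob(T,cv2.morphologyEx((tv<60).astype(np.uint8),cv2.MORPH_OPEN,k),tb);sp=blob(S,cv2.morphologyEx((sv<60).astype(np.uint8),cv2.MORPH_OPEN,k),sb)
    print(n,tp,sp,tri(T,tp[0],S,sp[0]),on(T,tp[0],.32))
# bottles: pale masks
for n,tb,sb in(("small",(246,229,262,242),(206,222,221,243)),("mid",(267,211,285,229),(222,230,241,258)),("large",(240,192,262,213),(240,205,263,240))):
    def pale(c,b):
        hsv=cv2.cvtColor(c["color"],cv2.COLOR_BGR2HSV);return blob(c,(hsv[...,1]<90)&(hsv[...,2]>90),b)
    a,b=pale(T,tb),pale(S,sb);print(n,a,b,tri(T,a[0],S,b[0]),on(T,a[0],.062))
hsv=cv2.cvtColor(T["color"],cv2.COLOR_BGR2HSV);g=((hsv[...,0]>50)&(hsv[...,0]<95)&(hsv[...,1]>90)).astype(np.uint8)
im=cv2.resize(T["color"][110:260,140:360],None,fx=3.5,fy=3.5,interpolation=cv2.INTER_CUBIC)
cv2.imwrite("pics/c1.png",im)
im=cv2.resize(S["color"][170:320,170:370],None,fx=4,fy=4,interpolation=cv2.INTER_CUBIC)
cv2.imwrite("pics/c2.png",im)
E
```

```text
L (array([158.86013986, 212.08391608]), [13, 13, 143]) (array([231.2       ,  99.62857143]), [11, 12, 105]) (array([0.500995  , 0.25305111, 0.31816117]), np.float64(0.0007217282415036422)) [0.50130108 0.25248733 0.32      ]
R (array([341.25165563, 221.72847682]), [14, 15, 151]) (array([221., 180.]), [7, 7, 33]) (array([ 0.46345338, -0.2141435 ,  0.32003777]), np.float64(0.009628076530116632)) [ 0.46826728 -0.2141542   0.32      ]
small (array([254.19047619, 235.        ]), [10, 9, 63]) (array([213.32142857, 230.73469388]), [12, 19, 196]) (array([0.42824566, 0.02045696, 0.02263409]), np.float64(0.001585413255049534)) [0.42892048 0.01881032 0.062     ]
mid (array([275.7961165 , 220.46601942]), [13, 12, 103]) (array([231.01818182, 243.26753247]), [17, 27, 385]) (array([ 0.47513496, -0.05290113,  0.03166149]), np.float64(0.0007514016974870916)) [ 0.47472597 -0.05235443  0.062     ]
large (array([250.7283237, 202.6300578]), [18, 16, 173]) (array([250.63804714, 221.33333333]), [20, 34, 594]) (array([0.53512255, 0.02958496, 0.04039218]), np.float64(0.0007546465823906507)) [0.53439573 0.02849319 0.062     ]
```

View pics/c1.png

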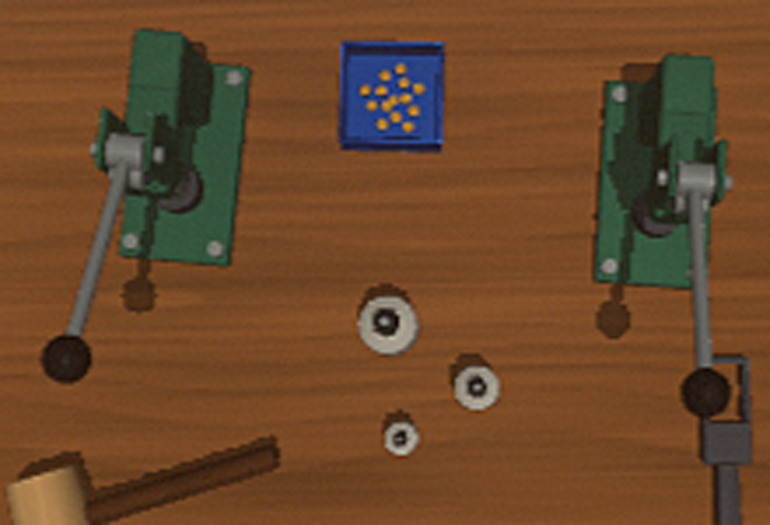

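View pics/c2.png

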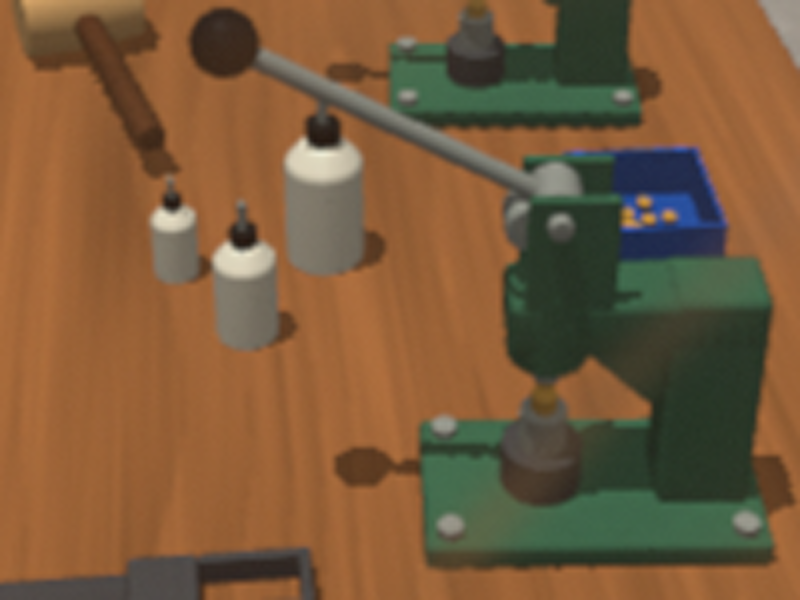

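The crops confirm three bottles by size; the middle one is at c2 (245,290) and c1 (476,387), and triangulates to a mid-height of 32 mm, matching a 62 mm body. The base plate corners are visible in c1: left press (250,67), (230,266), (121,255); right press (604,81), (595,280), (708,288).

```bash
cat >> h.py <<'E'
def tool(s,target,yaw=None):
    "delta to target in units of inch; with present yaw"
    w=np.radians(s["eef_rot"][2]);d=np.array(target)-s["tcp_pos"]
    c,n=np.cos(w),np.sin(w);return np.round(np.array([c*d[0]+n*d[1],n*d[0]-c*d[1],-d[2]])/.15,3)
E
python3 - <<'E'
from h import *
from plant import get_state
T=dict(np.load("top0.npz"))
for n,P in(("L",[(250,67),(230,266),(121,255)]),("R",[(604,81),(595,280),(708,288)])):
    W=np.array([on(T,(a/3.5+140,b/3.5+110),.018)[:2] for a,b in P]);e=W[0]-W[1]
    yaw=np.arctan2(e[1],e[0]);ctr=(W[0]+W[2])/2
    # from long edge + known width
    c,s=np.cos(yaw),np.sin(yaw);sg=1 if n=="L" else -1
    c2=(W[0]+W[1])/2+sg*.055*np.array([-s,c])
    f=lambda X:np.round(ctr+np.array([[c,-s],[s,c]])@X,3)
    print(n,np.linalg.norm(e),np.linalg.norm(W[1]-W[2]),np.degrees(yaw),ctr,c2,"ball up",f([-.2032,0]),"lvl",f([-.23,0]),"down",f([-.216,0]))
s=get_state();print(tool(s,[.501,.2525,.40]),tool(s,[.179,.65,.40]))
E
```

```text
L 0.1985274707172952 0.10768977541861682 -5.983509164681338 [0.70156171 0.22686618] [0.7008431 0.2281096] ball up [0.499 0.248] lvl [0.473 0.251] down [0.487 0.249]
R 0.19675176594081625 0.10941554057361993 -4.23302564464656 [ 0.66896293 -0.23315789] [ 0.66984558 -0.2335238 ] ball up [ 0.466 -0.218] lvl [ 0.44  -0.216] down [ 0.454 -0.217]
[ 2.773  1.987 -1.162] [-1.000e-03  2.000e-03 -1.162e+00]
```

```bash
python3 -m inch '0 0 -.35 0 0; .1 .07 -.38 0 0; .25 .18 -.25 0 0; .3 .21 -.18 0 0; .32 .23 0 0 0; .32 .23 0 0 0; .32 .23 0 0 0; .3 .22 0 -.025 0'; python3 -c "
from h import *;from plant import get_state
s=get_state();print(s['tcp_pos'],s['eef_rot'],tool(s,[.50,.2515,.345]))"
```

```text
time_s: 1.1
tcp_pos: [0.4017, 0.3747, 0.4004]
eef_rot: [180.0, 0.0, -6.2]
contact_force: [1.7, 0.7, 0.4]
gripper_width: 0.0133
gripper_force: 0.0
[0.40167197 0.37471316 0.40042918] [ 1.79993200e+02  1.11623099e-02 -6.22526523e+00] [0.741 0.745 0.37 ]
```

```bash
python3 -m inch '.18 .18 0 0 0; .19 .19 0 0 0; .19 .19 0 0 0; .18 .185 0 0 0; 0 0 .15 0 0; 0 0 .12 0 0; 0 0 .1 0 0; 0 0 0 0 0'; python3 -c "
from h import *;from plant import get_state
s=get_state();print(s['tcp_pos'],s['eef_rot'],tool(s,[.50,.2515,.345]))"
```

```text
time_s: 2.1
tcp_pos: [0.4983, 0.2528, 0.3439]
eef_rot: [179.9, 0.1, -6.4]
contact_force: [0.5, -0.3, 0.4]
gripper_width: 0.0004
gripper_force: 0.0
[0.49826399 0.2528406  0.34387653] [ 1.79902875e+02  9.09934082e-02 -6.39543295e+00] [ 0.012  0.008 -0.007]
```

```bash
python3 -m inch '-.034 0 .087 0 0; -.034 0 .087 0 0; -.03 0 .083 0 0; -.03 0 .083 0 0; -.018 0 .083 0 0; -.018 0 .083 0 0; -.008 0 .1 0 0; -.008 0 .1 0 0'; python3 -m inch '.005 0 .083 0 0; .005 0 .083 0 0; .016 0 .083 0 0; .016 0 .083 0 0; .018 0 .06 0 0; .018 0 .06 0 0; .007 0 .02 0 0; 0 0 0 0 0'
```

```text
time_s: 3.1
tcp_pos: [0.4718, 0.2561, 0.2381]
eef_rot: [180.0, 0.0, -6.4]
contact_force: [-2.7, 0.7, 3.8]
gripper_width: 0.0002
gripper_force: 2.2
time_s: 4.1
tcp_pos: [0.4847, 0.2546, 0.1682]
eef_rot: [180.0, 0.0, -6.4]
contact_force: [-2.3, -0.8, 3.6]
gripper_width: 0.0003
gripper_force: 1.8
```

```bash
python3 -m inch '0 0 .03 0 0; 0 0 0 0 0; -.03 0 -.2 0 0; -.05 0 -.35 0 0; 0 0 -.35 0 0; .05 0 -.35 0 0; .05 0 -.35 0 0; 0 0 0 0 0'; python3 - <<'E'
from h import *;from plant import *
s=get_state();print(s['tcp_pos'],s['eef_rot'][2],s['contact_force'],tool(s,[.467,-.216,.40]))
c=capture("side");cv2.imwrite("pics/s1.png",c["color"][60:330,150:400])
for X in([.501,.2525,.32],[.487,.249,.146]):
    u,v=np.round(proj(c,X)).astype(int);print((u,v),c["color"][v-4:v+5,u-4:u+5].max(2).mean())
E
```

```text
time_s: 5.1
tcp_pos: [0.4891, 0.2551, 0.4082]
eef_rot: [-179.7, -0.3, -6.4]
contact_force: [-0.0, 0.1, -1.2]
gripper_width: 0.0008
gripper_force: 0.0
[0.48907799 0.25508218 0.4082304 ] -6.420426802575037 [-0.02897458  0.0890269  -1.2062721 ] [0.205 3.137 0.055]
(np.int64(231), np.int64(99)) 35.148148148148145
(np.int64(229), np.int64(153)) 129.50617283950618
```

The left ball is dark at (231,99), so that handle sprang back up after needing only about 4 N. The left press runs free, so I move on to the right one.

```bash
python3 -m inch '.02 .3 0 0 0; .03 .4 0 0 0; .03 .41 0 0 0; .03 .41 0 0 0; .03 .41 0 0 0; .03 .41 0 0 0; .03 .41 0 0 0; .005 .38 0 -.004 0'; python3 -c "
from h import *;from plant import get_state
s=get_state();print(s['tcp_pos'],s['eef_rot'],tool(s,[.467,-.216,.345]))"
```

```text
time_s: 6.15
tcp_pos: [0.4649, -0.2174, 0.4025]
eef_rot: [-180.0, 0.1, -4.9]
contact_force: [1.9, 1.4, 0.9]
gripper_width: 0.0004
gripper_force: 0.0
[ 0.46490258 -0.21735205  0.4024702 ] [-1.79965841e+02  1.05462752e-01 -4.94054687e+00] [ 0.013 -0.01   0.383]
```

```bash
python3 -m inch '.013 -.008 .15 0 0; 0 0 .15 0 0; 0 0 .08 0 0; 0 0 0 0 0; -.034 0 .087 0 0; -.034 0 .087 0 0; -.03 0 .083 0 0; -.03 0 .083 0 0'; python3 -m inch '-.018 0 .083 0 0; -.018 0 .083 0 0; -.008 0 .1 0 0; -.008 0 .1 0 0; .005 0 .083 0 0; .005 0 .083 0 0; .016 0 .083 0 0; .016 0 .083 0 0'
```

```text
time_s: 7.15
tcp_pos: [0.4468, -0.2134, 0.2974]
eef_rot: [179.9, 0.0, -4.9]
contact_force: [-10.3, 0.8, 13.6]
gripper_width: 0.0006
gripper_force: 6.8
time_s: 8.15
tcp_pos: [0.4458, -0.2131, 0.1917]
eef_rot: [179.9, 0.1, -4.9]
contact_force: [-6.2, -0.3, 9.9]
gripper_width: 0.0004
gripper_force: 5.0
```

```bash
python3 -m inch '.012 0 .05 0 0; .012 0 .05 0 0; .012 0 .05 0 0; .007 0 .03 0 0; .004 0 .015 0 0; 0 0 .01 0 0; 0 0 0 0 0; 0 0 0 0 0'
```

```text
time_s: 9.15
tcp_pos: [0.4531, -0.2138, 0.1625]
eef_rot: [179.9, 0.0, -4.9]
contact_force: [-9.9, 1.4, 20.6]
gripper_width: 0.0003
gripper_force: 9.8
```

```bash
python3 -m inch '0 0 -.1 0 0; 0 0 -.25 0 0; 0 0 -.35 0 0; 0 0 -.35 0 0; 0 0 0 0 .8; 0 0 0 0 .8; 0 0 0 0 .8; 0 0 0 0 .8'; python3 - <<'E'
from h import *;from plant import *
s=get_state();print(s['tcp_pos'],s['eef_rot'][2],s['contact_force'])
c=capture("side");cv2.imwrite("pics/s2.png",cv2.resize(c["color"][60:340,140:400],None,fx=2,fy=2))
hsv=cv2.cvtColor(c["color"],cv2.COLOR_BGR2HSV);m=((hsv[...,1]<90)&(hsv[...,2]>90))[230:258,222:241]
print(np.argwhere(m).mean(0)[::-1]+[222,230],tool(s,[.475,-.0525,.31]))
E
```

```text
time_s: 10.15
tcp_pos: [0.4539, -0.2133, 0.317]
eef_rot: [-180.0, 0.1, -5.0]
contact_force: [0.2, 0.1, -0.2]
gripper_width: 0.0348
gripper_force: 0.0
[ 0.4539298  -0.21334254  0.31700461] -4.955432672950182 [ 0.23383515  0.09316702 -0.22417958]
[232.32727273 241.41454545] [ 0.047 -1.08   0.047]
```

View pics/s2.png

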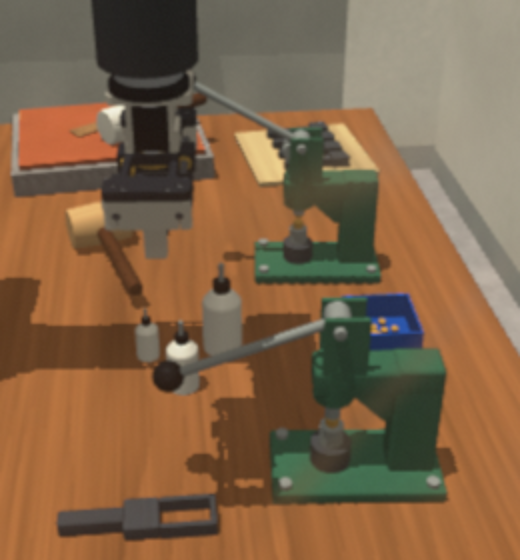

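The right handle's ball is low at crop (168,376), so it stayed down and the right press is the binding one. The left handle is up, and the middle bottle at crop (183,365) hasn't moved. Next I turn the gripper so the fingers close along x, clear of both other bottles.

```bash
python3 -m inch '0 0 0 .029 .8; 0 0 0 .029 .8; 0 0 0 .029 .8; 0 0 0 .029 .8; 0 0 0 .029 .8; 0 0 0 .029 .8; 0 0 0 .029 .8; 0 0 0 .029 .8';python3 -m inch '0 0 0 .018 .8; .1 0 0 0 .8; .2 0 0 0 .8; .2 0 0 0 .8; .2 0 0 0 .8; .2 0 0 0 .8; 0 0 0 0 .8; 0 0 0 0 .8'; python3 - <<'E'
from h import *;from plant import *
s=get_state();print(s['tcp_pos'],s['eef_rot'],s['gripper_width'])
c=capture("top");hsv=cv2.cvtColor(c["color"],cv2.COLOR_BGR2HSV)
print(tool(s,[.475,-.0525,.31]),s["joints"])
E
```

```text
time_s: 11.2
tcp_pos: [0.4542, -0.2135, 0.3174]
eef_rot: [179.9, 0.0, -88.8]
contact_force: [0.4, -0.5, 0.4]
gripper_width: 0.0699
gripper_force: 0.0
time_s: 12.2
tcp_pos: [0.4422, -0.3483, 0.3175]
eef_rot: [180.0, 0.0, -94.9]
contact_force: [0.4, -0.3, -0.2]
gripper_width: 0.0701
gripper_force: 0.0
[ 0.44224956 -0.34825175  0.31746592] [ 1.79956736e+02  1.66525285e-02 -9.49373446e+01] 0.0701099898352405
[-1.983 -0.048  0.05 ] [-1.83018383e+01  7.33884146e+00 -5.11088042e+00 -6.34945070e-03
 -7.75962200e+01  1.33658664e+01]
```

Sign slip: tool x now points to world -y, and the arm was high and clear throughout. I'll go back the other way.

```bash
python3 -m inch '-.2 0 0 0 .8; -.35 0 0 0 .8; -.35 0 0 0 .8; -.35 0 0 0 .8; -.33 -.02 0 0 .8; -.25 -.02 0 0 .8; -.15 0 0 0 .8; 0 0 0 0 .8'; python3 - <<'E'
from h import *;from plant import *
s=get_state();print(s['tcp_pos'],s['eef_rot'],s['gripper_width'])
print(tool(s,[.475,-.0525,.046]))
E
```

```text
time_s: 13.25
tcp_pos: [0.4742, -0.0508, 0.3182]
eef_rot: [-180.0, 0.0, -94.7]
contact_force: [0.0, -0.1, 0.7]
gripper_width: 0.07
gripper_force: 0.0
[ 0.47416344 -0.05082235  0.31820097] [-1.79961866e+02  2.17504918e-02 -9.47206688e+01] 0.07002792506281591
[ 0.011 -0.006  1.815]
```

```bash
python3 -m inch '.011 -.006 .25 0 .8; 0 0 .35 0 .8; 0 0 .35 0 .8; 0 0 .3 0 .8; 0 0 .25 0 .8; 0 0 .18 0 .8; 0 0 .13 0 .8; 0 0 0 0 .8'; python3 -m inch '0 0 0 0 .3; 0 0 0 0 .3; 0 0 0 0 .3; 0 0 0 0 .3; 0 0 0 0 .3; 0 0 0 0 .3; 0 0 0 0 .3; 0 0 0 0 .3' 15
```

```text
time_s: 14.25
tcp_pos: [0.4739, -0.055, 0.0454]
eef_rot: [179.8, -0.1, -95.0]
contact_force: [0.7, 0.4, 0.5]
gripper_width: 0.0704
gripper_force: 0.0
time_s: 15.25
tcp_pos: [0.4753, -0.0542, 0.047]
eef_rot: [-180.0, 0.0, -94.9]
contact_force: [-1.5, -0.2, 6.6]
gripper_width: 0.0415
gripper_force: 15.0
```

```bash
python3 -m inch '0 0 -.05 0 .3; 0 0 -.1 0 .3; 0 0 -.1 0 .3; 0 0 -.05 0 .3; 0 0 0 0 .3; 0 0 0 0 .3; 0 0 0 0 .3; 0 0 0 0 .3'; python3 - <<'E'
from h import *;from plant import *
s=get_state();print(s['gripper_width'],s['contact_force'],tool(s,[.617,-.124,.0475]))
E
```

```text
time_s: 16.25
tcp_pos: [0.4748, -0.0544, 0.091]
eef_rot: [180.0, -0.0, -95.0]
contact_force: [0.2, 0.4, -1.8]
gripper_width: 0.0413
gripper_force: 15.0
0.04127069503942996 [ 0.17470408  0.38100793 -1.77021918] [ 0.38  -0.985  0.29 ]
```

```bash
python3 -m inch '.04 -.09 0 0 .3; .06 -.16 0 0 .3; .07 -.18 0 0 .3; .07 -.18 0 0 .3; .06 -.16 0 0 .3; .05 -.13 0 0 .3; .03 -.085 0 0 .3; 0 0 0 0 .3'; python3 - <<'E'
from h import *;from plant import *
s=get_state();print(tool(s,[.617,-.124,.0475]))
E
```

```text
time_s: 17.25
tcp_pos: [0.6178, -0.1244, 0.0908]
eef_rot: [180.0, -0.0, -95.0]
contact_force: [-1.3, 0.4, -0.7]
gripper_width: 0.0412
gripper_force: 15.0
[-0.002  0.006  0.288]
```

```bash
python3 -m inch '0 0 .08 0 .3; 0 0 .08 0 .3; 0 0 .06 0 .3; 0 0 .04 0 .3; 0 0 .02 0 .3; 0 0 .009 0 .3; 0 0 0 0 .3; 0 0 0 0 .3'; python3 -m inch '0 0 0 0 .5; 0 0 0 0 .6; 0 0 0 0 .7; 0 0 0 0 .75; 0 0 0 0 .75; 0 0 0 0 .75; 0 0 -.1 0 .75; 0 0 -.1 0 .75'; python3 -m inch '0 0 -.25 0 .75; 0 0 -.25 0 .75; 0 0 -.35 0 .75; 0 0 -.35 0 .75; -.1 .2 -.2 0 .75; -.2 .3 0 0 .75; -.2 .3 0 0 .75; -.1 .3 0 0 .75'; python3 - <<'E'
from h import *;from plant import *
T=capture("top");S=capture("side")
cv2.imwrite("pics/s3.png",cv2.resize(S["color"][60:340,140:400],None,fx=2,fy=2));cv2.imwrite("pics/t3.png",T["color"])
print(proj(T,[.617,-.124,.06]),proj(S,[.617,-.124,.03]))
E
```

```text
time_s: 18.25
tcp_pos: [0.6175, -0.1239, 0.0484]
eef_rot: [-180.0, 0.0, -95.0]
contact_force: [-0.0, 0.1, -0.5]
gripper_width: 0.0415
gripper_force: 15.0
time_s: 19.25
tcp_pos: [0.6175, -0.1239, 0.0794]
eef_rot: [-180.0, -0.0, -95.0]
contact_force: [-0.2, 0.4, -0.1]
gripper_width: 0.0661
gripper_force: 0.0
time_s: 20.25
tcp_pos: [0.4593, -0.0191, 0.2894]
eef_rot: [-179.9, 0.1, -94.9]
contact_force: [-0.2, 1.0, 0.5]
gripper_width: 0.0659
gripper_force: 0.0
[296.63705934 176.73766353] [287.75590486 257.34922608]
```

View pics/s3.png

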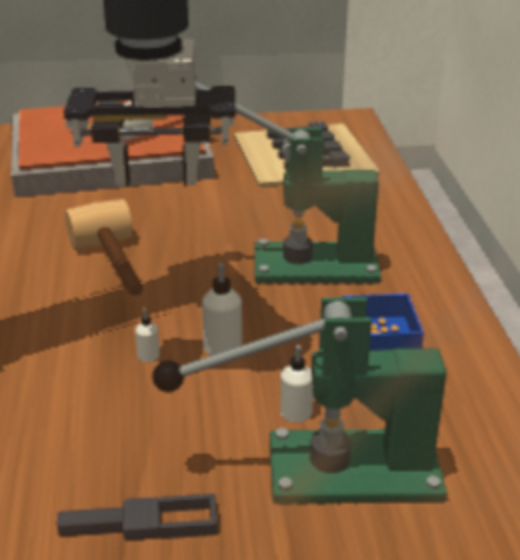

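View pics/t3.png

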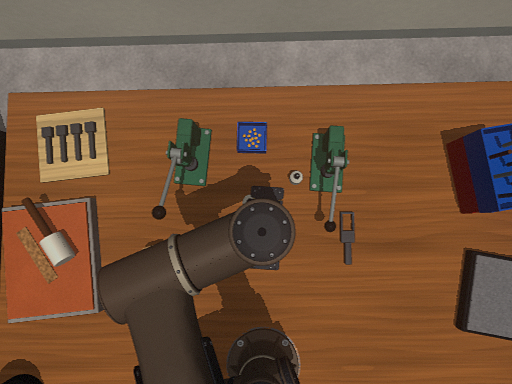

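The bottle stands upright at top pixel (296,177), as predicted, beside the right press base. The right handle is down, the left is up, and the arm is clear.

```bash
python3 -c "
from plant import *
print(close_job())"
```

```text
the job is handed in; nothing more can be done
None
```

The job is handed in at about 20 s: the right-hand press is the one that binds, its handle is left down with the left one up, and the middle-sized oil bottle stands upright on the bench beside its base; the judge's verdict was not shown.

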